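# Draw the plunger rod out of the empty fondant press

## Task

The red fondant press has run empty and needs its plunger drawn back for a refill. First lift its ratchet pawl well clear of the rod's teeth by the red tab and leave it standing up, then draw the toothed rod out by its black grip as far as it goes, and let go. Leave the yellow press, the jar and the green refill as they are.

Things in the scene. Friction and masses are not known exactly. Their poses are not given: they have to be found in the camera images.
- red_pawl_tab (a point): Middle of the red lifting tab on the red press's pawl: an upright plate 24 mm long (along the press), 12 mm thick (across it, the way to pinch), 44 mm tall; this point is 12 mm below its top edge, 122 mm above the counter with the pawl down. Axes, pawl down: x along the press to the barrel, y across, z up; they turn with the pawl. The barrel's collar, top 98 mm high, begins 45 mm beyond in x.
- red_pawl_hinge (a point): Middle of the pawl's hinge pin on the red press, 88 mm above the counter; fixed. x along the press to the red barrel, y along the pin, z up. With the pawl down the tab's point is 70 mm ahead in x and 34 mm higher; it swings up and back about the pin. The pin's cheeks, 40 mm wide, are 96 mm high here and 88 mm high under the tab.
- red_pawl (a joint): Angle of the red press's pawl, rad: 0 is fully down in the teeth, grows as the tab is lifted, stop at 0.75. Its tooth is clear of the rod from about 0.2; well clear is above 0.35. The hinge is stiff (about 2 N at the tab) and the pawl stays where it is left. Started within 0.08 of down.
- red_rod_grip (a point): The black grip on the robot's end of the red press's toothed rod: an upright paddle 30 mm long (along the rod), 14 mm thick (across it, the way to pinch), edges 57 and 117 mm above the counter. This point is at mid length and thickness, 17 mm below its top. x along the rod to the barrel, z up; the rod draws out along -x. With the rod in it lies 70 mm behind the hinge pin. Clear all round.
- red_rod (a joint): How far the red press's rod is drawn out, m: 0 is fully in (the start), 0.10 is the stop, fully out. It slides level with about 3 N of friction plus 8 N per m/s, and stays where it is left. While the pawl is down its tooth stops the rod after about 2 mm.
- yellow_pawl (a joint): The pawl angle on the yellow press: same make, yellow barrel and tab, its rod standing 50 mm farther out. Both presses are screwed to the counter side by side, barrels away from the robot, their middles at least 0.22 m apart. To be left alone, at 0.
- yellow_rod (a joint): How far the yellow press's rod has been drawn out from its start, m. To be left alone, at 0.
- jar: A clear jar with a blue lid, 60 mm in diameter and 85 mm tall, loose on the counter to one side; origin at the centre of its underside. To be left alone.
- refill: A green refill cartridge standing upright, 54 mm in diameter and 130 mm tall, loose on the counter to one side; origin at the centre of its underside. To be left alone.

How it is judged (in metres and radians):
On the way:
1. the red press's pawl is lifted well clear of the teeth (above 0.35 rad) while its rod is still in (less than 10 mm out) (value of joint red_pawl above 0.35 rad and value of joint red_rod below 0.01 m), for 0.2 s.
At the end, for the whole second after the job is handed in: the red press's rod is drawn out to its stop at 100 mm, give or take 18 mm, and at rest, its pawl still stands up (above 0.3 rad), the yellow press's pawl is down (below 0.15 rad) and its rod within 10 mm of its start, and the jar and the refill stand upright within 30 mm of where they were (value of joint red_rod above 0.082 m and value of joint red_pawl above 0.3 rad and velocity of joint red_rod between -0.01 and 0.01 m/s and value of joint yellow_pawl below 0.15 rad and value of joint yellow_rod below 0.01 m and distance of each of jar, refill from where it was at the start of the episode below 0.03 m and angle between each of jar, refill's own z axis and vertical below 0.3 rad); the robot touches nothing.
It fails at once if the rod forced out past its pawl while that is down (more than 10 mm out with the pawl below 0.2 rad) (value of joint red_rod above 0.01 m and value of joint red_pawl below 0.2 rad).
It fails at once if the yellow press is worked: its pawl lifted by 0.15 rad or its rod drawn by 10 mm (value of joint yellow_pawl above 0.15 rad or value of joint yellow_rod above 0.01 m).
It fails at once if the jar or the refill is shifted by 30 mm or tipped by 0.3 rad (distance of any of jar, refill from where it was at the start of the episode above 0.03 m or angle between any of jar, refill's own z axis and vertical above 0.3 rad).
It also fails if it takes over 38 s, if anything falls off the work surface, if the arm or the gripper's body presses on something with over 40 N, if the wrist force passes 120 N, or if a joint passes its speed limit or range.

## Robot

A 6-joint arm with a two-finger parallel gripper is mounted at the origin on the work surface. World frame = base frame: x ahead of the robot, y to its left, z up, the work surface at z = 0. Lengths are in m, angles in degrees, forces in N, time in s.
With the tool pointing down it reaches from about 0.4 to 0.825 m from the base axis. Payload 7 kg.
Tool frame: the origin (TCP) lies at the very end of the fingers, on their centre line; the grasp point (between the pads) lies 19 mm behind it (ctrl.pinch_z is the distance from the TCP to the grasp point, in m); z points along the fingers, x is the direction in which the jaws open and shut, and the axes are right-handed (so a half turn about z gives the same grasp; the last joint's range is limited). The gripper opens to 88 mm and grips with 3 to 60 N. Pads are 19 mm wide; open, the fingers measure 130 mm over their backs; the gripper's body (78 mm by 193 mm) begins 47 mm behind the grasp point.
Start: joints at [-55.571, 20.546, 0.682, 0, -70.136, -16.507], TCP at [0.208, -0.642, 0.227] pointing down, gripper open.
Joint ranges: [-176.03, 176.03], [-82.01, 121.73], [-58.28, 71.71], [-173.87, 95.51], [-174.79, -0.11], [-173.66, 173.66]. Speed limits (degrees/s): [136.94, 136.94, 172.46, 180, 180, 180].

## Interface

Orientations are given as [roll, pitch, yaw] about the fixed x, y, z axes, in that order (R = Rz(yaw) Ry(pitch) Rx(roll)).
In Python, from plant import ctrl gives the robot as it stands.
- The arm moves only by the tool carry_out, never from a script. Its argument "increments" is a list of rows, each a list of 7 numbers: the turn, a rotation vector about the world's x, y, z in degrees, then the shift along the world's x, y, z in mm, then the closure, from 0 (fully open) to 1 (shut). In form: [[ax, ay, az, dx, dy, dz, grip], ...]. A call has 1 to 20 rows; each row is the pose to reach, as a shift and turn from the pose commanded when the call began; what a row does not reach only later rows make up. A row lasts 1/8 s, in which the tool goes at most 62.5 mm and 10.7 degrees, less where a joint would pass 70% of its speed; a pose out of reach is approached as far as the arm can. A call with a gripper value outside its range is refused whole. The fingers move at their own pace and stop on an object; the grip force is fixed at half the most. Time passes only in rows, so rows that repeat a pose let the fingers close. It gives the time, the measured TCP pose, the force and the opening at its end, in the units of the state.
- ctrl.get_obs(): the state, without advancing time (a new reading comes with each control period).
- ctrl.snapshot(name): name is "side" or "top" or "wrist"; returns a dict with "pixels" (480x640x3 uint8, blue, green, red), "intrinsics" (3x3 intrinsics, pixels), "dist" ([k1, k2, p1, p2, k3] as OpenCV has them; the pictures are not rectified), "rvec" (rotation vector, rad) and "tvec" (3), from world to camera coordinates, as OpenCV has them; the wrist camera has in their place "hand_eye" (4x4, takes a point from camera to tool coordinates, whose origin is the TCP and whose axes are the tool frame's). Camera axes: x right, y down, z forward; pixel columns grow to the right and rows downward; lengths in m; the calibration is good to about 2 mm. A picture is of the moment at which its call begins: read the wrist's pose just before it. There is no depth.
- ctrl.close_job(): hands the job in, once; it reports no verdict.
Trained networks look in a picture, given as the dict that the camera call returned (one of the last four; its "shot" number tells which), for a name from the list of things; names that differ only in an ending like _2 or _b are one class to them, and where a whole thing is asked for, a point or a joint stands for the part that bears it (a point fixed in the world has none). Each returns a list of dicts, best first, with "confidence" (0 to 1); they miss things now and then, are a little off and sometimes report something else, mostly with a low value. They report only what shows in the picture. A call takes as long as a camera call.
- ctrl.search_frame(picture, label): "centre" ([x, y, z] in m, in world coordinates, good to about 4 mm: the middle of the surface that is visible of it).
- ctrl.outline_of(picture, label): "pixels" (480x640 bool, what is visible of it).
The state is a dict: "clock": time; "joint_pos": joint angles; "qvel": joint speeds; "tau": joint torques, N m; "tool_pos": TCP position; "orientation": TCP orientation; "force": force on the tool from outside, world axes, zero at the start; "moment": the same for the moment, N m; "opening": finger opening in m.
Only numpy, scipy, OpenCV 4.12 (cv2) and the standard library are available. Lean on these libraries where they do the work, as an engineer would, in place of code of your own. Each camera call takes 0.05 s, during which the arm holds its last target. There are 200 camera calls.

## Working session

There is one attempt and no reset: what is moved stays moved. The work goes in short steps, Python scripts to look and compute and a tool call to move; the robot and the scene stay as the last step left them, time stands still between calls to the robot, and variables do not carry over. Pictures are saved under pics/ and viewed, about 8 in all and at most 12, crops included, and the job is handed in when it is done.

Besides the shell and the picture viewer there is one more tool, called as a command line: name --pt "numbers of a row" for each row, then --argument value for the rest. carry_out: Moves the arm, as the interface text tells. Its arguments: {"type":"object","properties":{"increments":{"type":"array"}},"required":["increments"]}

```bash
mkdir -p pics
python3 - <<'E'
from plant import ctrl
import cv2,numpy as np
o=ctrl.get_obs(); print(o)
ims=[]
for n in ("top","side"):
    s=ctrl.snapshot(n); ims.append(s["pixels"]); cv2.imwrite(f"pics/{n}0.png",s["pixels"])
    for l in ("red_pawl_tab","red_rod_grip","red_pawl_hinge","jar","refill","red_pawl","yellow_pawl","red_rod","yellow_rod"):
        try: r=ctrl.search_frame(s,l)
        except Exception as e: r=[]; print(n,l,e)
        for d in r[:3]: print(n,l,np.round(d["centre"],4),round(d["confidence"],2))
E
```

```text
{'clock': 0.0, 'joint_pos': array([-5.55740335e+01,  2.05895011e+01,  6.33166856e-01, -2.10386027e-02,
       -7.01348439e+01, -1.65056823e+01]), 'qvel': array([ 0.05260171, -0.01307246, -0.13120859,  0.0429155 ,  0.11041757,
        0.01544638]), 'tau': array([-1.29392192e-03, -5.82725573e+01,  2.93055707e+01,  6.99680507e+00,
        7.12796827e-03, -9.40807922e-05]), 'tool_pos': array([ 0.20750676, -0.64179493,  0.22563701]), 'orientation': array([-1.79993055e+02, -9.30403278e-02,  1.07913114e+02]), 'force': array([-0.62727061,  0.47858826, -0.14177734]), 'moment': array([ 0.00151717, -0.01076538,  0.03266808]), 'opening': 0.08764254216403354}
top red_pawl_tab [0.6223 0.2179 0.0955] 0.75
top red_rod_grip [0.5354 0.2077 0.0724] 0.82
top red_pawl_hinge [0.698  0.2128 0.075 ] 0.57
top jar [ 0.4736 -0.4207  0.0838] 0.92
top refill [0.5932 0.4133 0.1112] 0.79
top red_pawl [0.6224 0.217  0.0948] 0.74
top yellow_pawl [ 0.6279 -0.1152  0.0983] 0.74
top red_rod [0.5406 0.2066 0.0754] 0.51
top yellow_rod [ 0.5183 -0.1363  0.0641] 0.68
top yellow_rod [0.5933 0.4138 0.1078] 0.29
side red_pawl_tab [0.6364 0.2207 0.0973] 0.69
side red_rod_grip [0.5273 0.2139 0.076 ] 0.65
side red_pawl_hinge [0.6974 0.2459 0.0635] 0.72
side jar [ 0.475  -0.409   0.0537] 0.88
side jar [0.5213 0.2094 0.0739] 0.58
side jar [0.5928 0.4467 0.0972] 0.21
side refill [0.5932 0.4477 0.0972] 0.95
side refill [0.6337 0.2284 0.0986] 0.2
side yellow_pawl [ 0.6456 -0.1064  0.0965] 0.76
side red_rod [0.5204 0.2094 0.0758] 0.67
side yellow_rod [ 0.4828 -0.1333  0.0766] 0.93
```

View pics/top0.png

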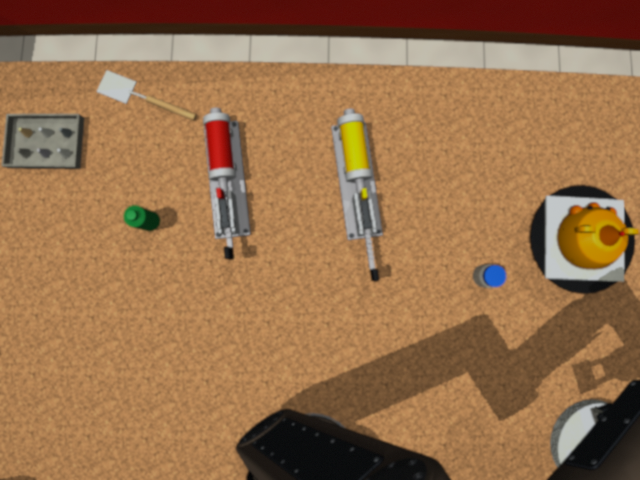

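View pics/side0.png

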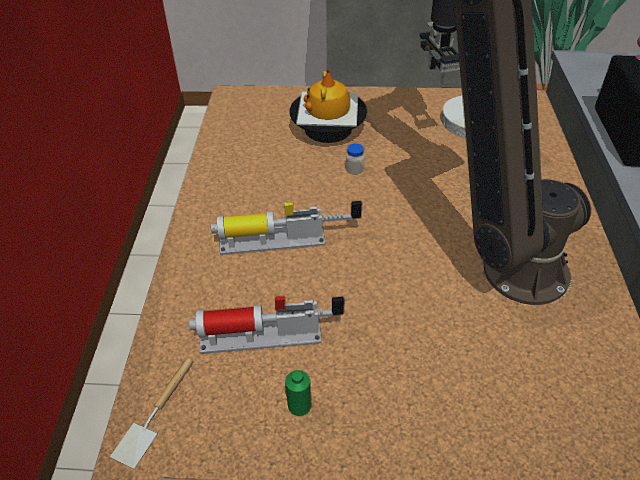

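The top view shows the red press at about (222,180) and the yellow press at (358,175). The refill is at (140,217) and the jar at (492,275). In the side view, the red tab is at (280,302) and the red grip at (338,305). I'll triangulate from the masks and check the wrist camera geometry.

```bash
cat > h.py <<'E'
import numpy as np,cv2
from scipy.spatial.transform import Rotation as R
from plant import ctrl
def cam(s,obs=None):
    """camera-to-world R, centre"""
    if "rvec" in s:
        M=cv2.Rodrigues(np.array(s["rvec"],float))[0]; return M.T,-M.T@np.ravel(s["tvec"])
    T=np.eye(4);T[:3,:3]=R.from_euler("xyz",obs["orientation"],degrees=True).as_matrix();T[:3,3]=obs["tool_pos"]
    T=T@np.array(s["hand_eye"]); return T[:3,:3],T[:3,3]
def ray(s,px,obs=None):
    Rm,c=cam(s,obs)
    u=cv2.undistortPoints(np.array(px,float).reshape(1,1,2),np.array(s["intrinsics"]),np.array(s["dist"]))[0,0]
    d=Rm@np.r_[u,1]; return c,d/np.linalg.norm(d)
def at_z(s,px,z,obs=None):
    c,d=ray(s,px,obs); return c+d*(z-c[2])/d[2]
def tri(rays):
    A=sum(np.eye(3)-np.outer(d,d) for c,d in rays); b=sum((np.eye(3)-np.outer(d,d))@c for c,d in rays)
    return np.linalg.solve(A,b)
E
python3 - <<'E'
from h import *
obs=ctrl.get_obs()
S={n:ctrl.snapshot(n) for n in("top","side","wrist")}
print(np.round(S["wrist"]["hand_eye"],3),S["wrist"]["intrinsics"])
for l in("red_pawl_tab","red_rod_grip","yellow_rod"):
    for n in("top","side"):
        r=ctrl.outline_of(S[n],l)
        if r:
            y,x=np.nonzero(r[0]["pixels"]); print(l,n,r[0]["confidence"],x.min(),x.max(),y.min(),y.max(),len(x),x.mean(),y.mean())
for n,pts in {"top":[(229,253),(220,193),(222,179),(217,113)]}.items():
    for p in pts: print(p,at_z(S[n],p,0.1))
print("side",at_z(S["side"],(338,305),.09),at_z(S["side"],(280,302),.115))
print(at_z(S["side"],(360,210),.09))
E
```

```text
[[ 1.    -0.    -0.    -0.   ]
 [ 0.     0.956  0.294 -0.079]
 [ 0.    -0.294  0.956 -0.16 ]
 [ 0.     0.     0.     1.   ]] [[360.70975864   0.         326.25997446]
 [  0.         360.70975864 230.81740917]
 [  0.           0.           1.        ]]
red_pawl_tab top 0.62 216 230 188 227 295 223.03050847457627 208.95593220338984
red_pawl_tab side 0.65 275 312 296 313 350 290.2628571428571 306.15714285714284
red_rod_grip top 0.67 224 234 194 260 286 228.8846153846154 243.0944055944056
red_rod_grip side 0.78 278 345 296 317 404 328.64356435643566 308.5792079207921
yellow_rod top 0.75 365 379 229 281 296 371.0844594594595 256.68581081081084
yellow_rod side 0.85 322 361 201 221 335 346.7641791044776 213.39402985074628
(229, 253) [0.51607218 0.19905025 0.1       ]
(220, 193) [0.65743443 0.22559624 0.1       ]
(222, 179) [0.6910986  0.22219159 0.1       ]
(217, 113) [0.85231252 0.24116172 0.1       ]
side [0.51353377 0.20356634 0.09      ] [0.65127538 0.21865769 0.115     ]
[ 0.45905004 -0.13570839  0.09      ]
```

carry_out --pt "0 0 0 20 50 50 0" --pt "0 0 -10.4 342 847 54 0" --pt "0 0 -10.4 342 847 54 0" --pt "0 0 -10.4 342 847 54 0" --pt "0 0 -10.4 342 847 54 0" --pt "0 0 -10.4 342 847 54 0" --pt "0 0 -10.4 342 847 54 0" --pt "0 0 -10.4 342 847 54 0" --pt "0 0 -10.4 342 847 54 0" --pt "0 0 -10.4 342 847 54 0" --pt "0 0 -10.4 342 847 54 0" --pt "0 0 -10.4 342 847 54 0" --pt "0 0 -10.4 342 847 54 0" --pt "0 0 -10.4 342 847 54 0" --pt "0 0 -10.4 342 847 54 0" --pt "0 0 -10.4 342 847 54 0" --pt "0 0 -10.4 342 847 54 0" --pt "0 0 -10.4 342 847 54 0" --pt "0 0 -10.4 342 847 54 0" --pt "0 0 -10.4 342 847 54 0"

```text
clock: 3.95
tool_pos: [0.5497, 0.2041, 0.281]
orientation: [180.0, -0.0, 97.5]
force: [-0.0, 0.4, 0.8]
opening: 0.0878
```

Run:
```python
from h import *
o=ctrl.get_obs(); s=ctrl.snapshot("wrist")
print({k:np.round(o[k],3) for k in("clock","tool_pos","orientation","joint_pos","force")})
cv2.imwrite("pics/w1.png",s["pixels"])
np.save("w1.npy",{"s":s,"o":o},allow_pickle=True)
for l in("red_pawl_tab","red_rod_grip","red_pawl_hinge"):
    for d in ctrl.search_frame(s,l)[:2]: print(l,np.round(d["centre"],4),d["confidence"])
```

```text
{'clock': np.float64(3.95), 'tool_pos': array([0.55 , 0.204, 0.281]), 'orientation': array([ 1.79961e+02, -2.20000e-02,  9.74770e+01]), 'joint_pos': array([ 3.9467e+01,  1.0456e+01, -6.0030e+00,  2.0000e-03, -7.3496e+01,
       -1.2199e+02]), 'force': array([-0.046,  0.396,  0.799])}
red_pawl_tab [0.6145 0.2222 0.0958] 0.98
red_rod_grip [0.5231 0.2083 0.1052] 0.94
red_pawl_hinge [0.6325 0.2154 0.0577] 0.61
red_pawl_hinge [0.6161 0.2184 0.098 ] 0.4
```

View pics/w1.png

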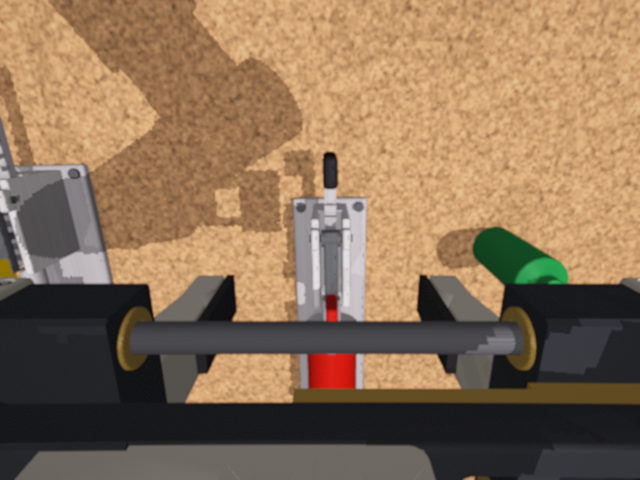

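The wrist view shows the grip top at about (330,170), cols 324–337. The red tab is at about (332,308), partly behind the gripper bar, and the base screws are at (301,207) and (358,206). Next I compute the positions.

Run:
```python
from h import *
w=np.load("w1.npy",allow_pickle=True).item(); s,o=w["s"],w["o"]
im=s["pixels"].astype(int); b,g,r=im[...,0],im[...,1],im[...,2]
dark=(im.max(2)<60); 
m=np.zeros_like(dark); m[148:192,318:345]=dark[148:192,318:345]
y,x=np.nonzero(m); print("grip",x.min(),x.max(),y.min(),y.max(),len(x))
for yy in range(150,192,4): 
    q=np.nonzero(m[yy])[0]; print(yy,q.min() if len(q) else 0,q.max() if len(q) else 0,im[yy,330])
red=(r>100)&(g<60)&(b<60)
for yy in range(290,346,3):
    q=np.nonzero(red[yy,290:380])[0]+290; print("red",yy,(q.min(),q.max()) if len(q) else 0)
P=lambda p,z:np.round(at_z(s,p,z,o),4)
for n,p,z in [("gripfar top",(330.5,153),.117),("grip near",(330.5,188),.057),("grip mid@.117",(330.5,170),.117),("tab",(332,300),.134),("hole",(301,207),.01),("hole",(358.5,206),.01),("plate L",(294,199),.008),("plate R",(367,198),.008),("plateL2",(302,388),.008),("plateR2",(363,388),.008)]: print(n,P(p,z))
t=ctrl.snapshot("side")
for l in("red_pawl_tab","red_rod_grip"):
    for d in ctrl.outline_of(t,l)[:1]:
        yy,xx=np.nonzero(d["pixels"]); print(l,xx.min(),xx.max(),yy.min(),yy.max())
i2=t["pixels"]; cv2.imwrite("pics/s2.png",cv2.resize(i2[270:350,240:360],None,fx=6,fy=6,interpolation=cv2.INTER_CUBIC))
```

```text
grip 324 336 153 187 413
150 0 0 [129 180 220]
154 325 333 [13 12 10]
158 324 335 [36 34 35]
162 324 335 [53 50 51]
166 324 335 [53 49 50]
170 324 336 [53 50 52]
174 324 336 [53 50 51]
178 324 336 [51 48 49]
182 324 336 [49 46 48]
186 325 335 [41 38 39]
190 0 0 [201 197 203]
red 290 0
red 293 0
red 296 (np.int64(335), np.int64(336))
red 299 (np.int64(335), np.int64(336))
red 302 (np.int64(335), np.int64(336))
red 305 (np.int64(335), np.int64(336))
red 308 (np.int64(328), np.int64(336))
red 311 (np.int64(327), np.int64(336))
red 314 (np.int64(327), np.int64(336))
red 317 (np.int64(327), np.int64(336))
red 320 (np.int64(327), np.int64(336))
red 323 0
red 326 0
red 329 0
red 332 0
red 335 0
red 338 0
red 341 0
red 344 0
gripfar top [0.4986 0.2014 0.117 ]
grip near [0.5402 0.2077 0.057 ]
grip mid@.117 [0.5134 0.2033 0.117 ]
tab [0.6321 0.2206 0.134 ]
hole [0.5767 0.1767 0.01  ]
hole [0.5663 0.2463 0.01  ]
plate L [0.5683 0.167  0.008 ]
plate R [0.5555 0.2552 0.008 ]
plateL2 [0.8439 0.2075 0.008 ]
plateR2 [0.8324 0.295  0.008 ]
red_pawl_tab 275 312 296 312
red_rod_grip 317 345 296 317
```

View pics/s2.png

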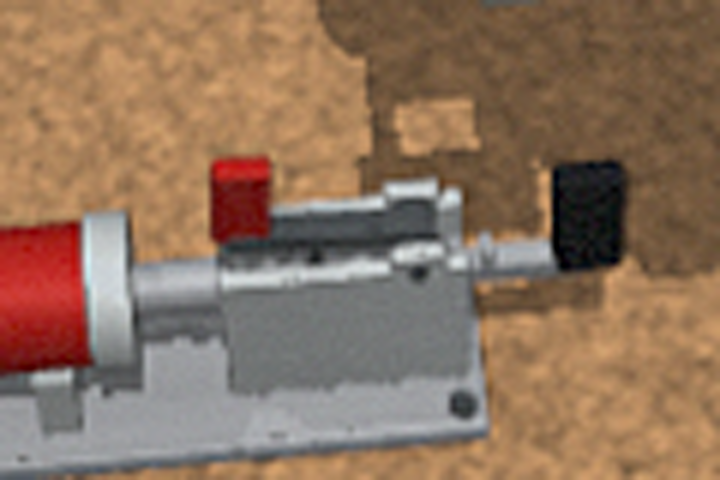

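Grip, tab, plate edges and screws all agree: the press axis is at 8.35°, the grip at (0.513,0.203) and the tab at (0.652,0.2235). In the side crop, the red tab (240,200) and black grip (590,215) stand clear. Next I descend on the tab and pinch it.

carry_out --pt "0 0 0.9 50 10 0 0" --pt "0 0 0.9 102 19.5 -20 0" --pt "0 0 0.9 102 19.5 -60 0" --pt "0 0 0.9 102 19.5 -95 0" --pt "0 0 0.9 102 19.5 -125 0" --pt "0 0 0.9 102 19.5 -150 0" --pt "0 0 0.9 102 19.5 -168 0" --pt "0 0 0.9 102 19.5 -176 0" --pt "0 0 0.9 102 19.5 -176 0" --pt "0 0 0.9 102 19.5 -176 0.5" --pt "0 0 0.9 102 19.5 -176 1" --pt "0 0 0.9 102 19.5 -176 1" --pt "0 0 0.9 102 19.5 -176 1" --pt "0 0 0.9 102 19.5 -176 1" --pt "0 0 0.9 102 19.5 -176 1" --pt "0 0 0.9 102 19.5 -176 1" --pt "0 0 0.9 102 19.5 -176 1" --pt "0 0 0.9 102 19.5 -176 1"

```text
clock: 6.55
tool_pos: [0.6519, 0.223, 0.1046]
orientation: [-180.0, 0.1, 98.4]
force: [1.8, -4.9, 1.1]
opening: 0.012
```

Run:
```python
from h import *
o=ctrl.get_obs()
print({k:np.round(o[k],4) for k in("clock","tool_pos","orientation","force","opening")})
# rigid swing about hinge: rows of [rotvec deg, shift mm]
a=np.radians(8.35); ax=np.array([np.cos(a),np.sin(a),0]); ay=np.array([-np.sin(a),np.cos(a),0])
H=np.array([.5134,.2033,0])+.07*ax+[0,0,.088]; p=np.array([0.652,.2236,.105])
for d in (4,8,12,16,20,24,28,32,34):
    r=R.from_rotvec(-np.radians(d)*ay); q=H+r.apply(p-H); print(np.round(-d*ay,1),np.round((q-p)*1e3,1))
```

```text
{'clock': np.float64(6.55), 'tool_pos': array([0.6519, 0.223 , 0.1046]), 'orientation': array([-1.799735e+02,  9.130000e-02,  9.840760e+01]), 'force': array([ 1.8089, -4.8793,  1.0904]), 'opening': np.float64(0.012)}
[ 0.6 -4.  -0. ] [-1.3 -0.2  4.8]
[ 1.2 -7.9 -0. ] [-3.  -0.4  9.6]
[  1.7 -11.9  -0. ] [-5.  -0.7 14.2]
[  2.3 -15.8  -0. ] [-7.3 -1.1 18.7]
[  2.9 -19.8  -0. ] [-9.9 -1.5 22.9]
[  3.5 -23.7  -0. ] [-12.8  -1.9  27. ]
[  4.1 -27.7  -0. ] [-16.   -2.4  30.9]
[  4.6 -31.7  -0. ] [-19.4  -2.9  34.6]
[  4.9 -33.6  -0. ] [-21.3  -3.1  36.3]
```

The opening is 12 mm, which matches the tab. Now I swing it up about the hinge.

carry_out --pt "0.6 -4 0 -1.3 -0.2 4.8 1" --pt "1.2 -7.9 0 -3 -0.4 9.6 1" --pt "1.7 -11.9 0 -5 -0.7 14.2 1" --pt "2.3 -15.8 0 -7.3 -1.1 18.7 1" --pt "2.9 -19.8 0 -9.9 -1.5 22.9 1" --pt "3.5 -23.7 0 -12.8 -1.9 27 1" --pt "4.1 -27.7 0 -16 -2.4 30.9 1" --pt "4.6 -31.7 0 -19.4 -2.9 34.6 1" --pt "4.6 -31.7 0 -19.4 -2.9 34.6 1" --pt "4.6 -31.7 0 -19.4 -2.9 34.6 1" --pt "4.6 -31.7 0 -19.4 -2.9 34.6 1"

```text
clock: 7.92
tool_pos: [0.6316, 0.219, 0.1563]
orientation: [151.7, -0.1, 99.3]
force: [-16.8, 12.7, -21.2]
opening: 0.0115
```

Run:
```python
from h import *
o=ctrl.get_obs()
print({k:np.round(o[k],4) for k in("clock","tool_pos","orientation","force","moment","opening")})
s=ctrl.snapshot("side")["pixels"]; cv2.imwrite("pics/s3.png",cv2.resize(s[230:350,220:380],None,fx=5,fy=5,interpolation=cv2.INTER_CUBIC))
z=R.from_euler("xyz",o["orientation"],degrees=True).as_matrix()[:,2]; print(z)
```

```text
{'clock': np.float64(7.925), 'tool_pos': array([0.6316, 0.219 , 0.1563]), 'orientation': array([ 1.517147e+02, -8.510000e-02,  9.931800e+01]), 'force': array([-16.7779,  12.7462, -21.164 ]), 'moment': array([ 3.06  , 10.6828,  2.4065]), 'opening': np.float64(0.0115)}
[ 0.46739852  0.07801487 -0.8805977 ]
```

View pics/s3.png

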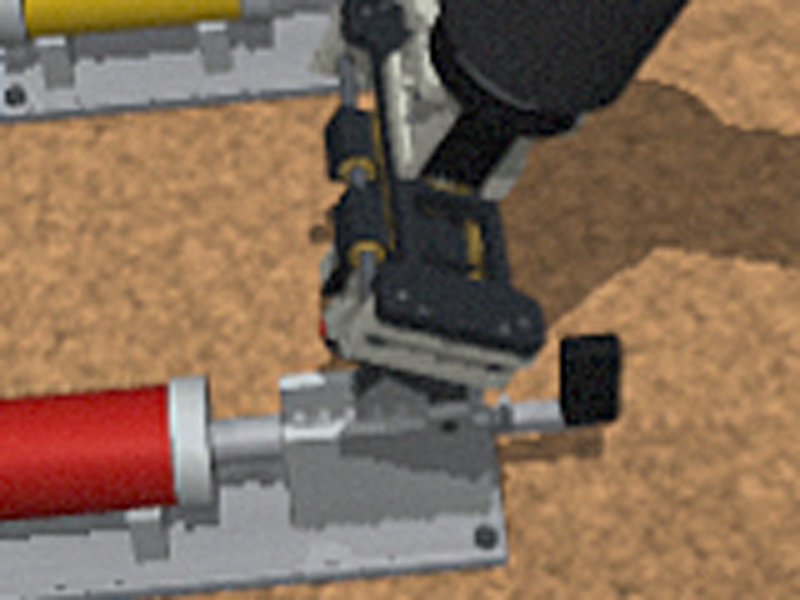

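The side view shows the gripper tilted with the tab held up at about (325,325). The rod grip at (590,380) has not moved. The TCP is about 17 mm above the command, so I check the joints before releasing.

Run:
```python
from h import *
o=ctrl.get_obs()
print({k:np.round(o[k],3) for k in("clock","joint_pos","qvel","tool_pos","orientation","force","tau")})
s=ctrl.snapshot("wrist"); o=ctrl.get_obs(); print(np.round(o["tool_pos"],4),o["force"])
cv2.imwrite("pics/w4.png",s["pixels"])
```

```text
{'clock': np.float64(7.975), 'joint_pos': array([  32.71 ,    9.115,  -49.069,   63.24 ,  -12.088, -173.608]), 'qvel': array([ 0.087,  0.084,  0.109, -0.019, -0.003,  0.017]), 'tool_pos': array([0.632, 0.219, 0.156]), 'orientation': array([ 1.51716e+02, -8.10000e-02,  9.93170e+01]), 'force': array([-16.456,  12.389, -20.685]), 'tau': array([-11.381, -50.055,  39.468,   2.181,  -4.202,   0.127])}
[0.6316 0.219  0.1562] [-17.0559462   12.81917384 -21.44181749]
```

View pics/w4.png

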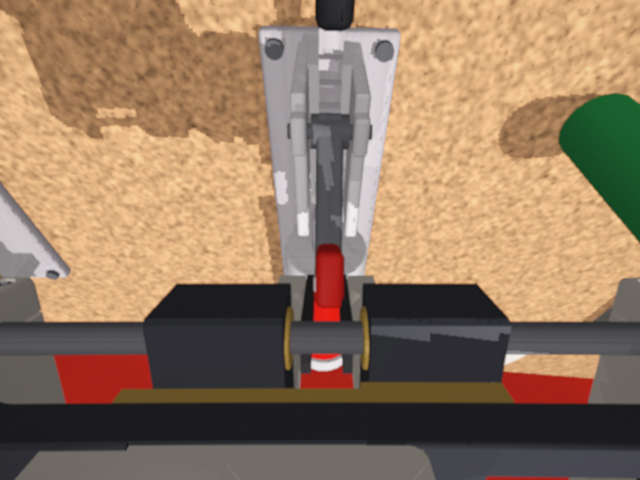

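The cause is joint 6 hitting its limit at -173.6°, so the tool could not follow fully. The tab is up and still between the pads, so the pawl looks clearly raised. I open in place, then look.

carry_out --pt "0 0 0 0 0 0 0.7" --pt "0 0 0 0 0 0 0.3" --pt "0 0 0 0 0 0 0" --pt "0 0 0 0 0 0 0"

```text
clock: 8.52
tool_pos: [0.6387, 0.218, 0.1654]
orientation: [150.9, -0.1, 98.9]
force: [0.0, -0.3, -0.2]
opening: 0.0464
```

Run:
```python
from h import *
o=ctrl.get_obs()
print({k:np.round(o[k],3) for k in("clock","joint_pos","tool_pos","orientation","force","opening")})
s=ctrl.snapshot("wrist"); s2=ctrl.snapshot("side")["pixels"]
a=s["pixels"][0:400,180:480]; b=cv2.resize(s2[250:330,250:340],(450,400),interpolation=cv2.INTER_CUBIC)
cv2.imwrite("pics/c5.png",np.hstack([a,b]))
```

```text
{'clock': np.float64(8.525), 'joint_pos': array([  32.47 ,    8.844,  -48.435,   63.235,  -12.43 , -173.601]), 'tool_pos': array([0.639, 0.218, 0.165]), 'orientation': array([ 1.50925e+02, -1.43000e-01,  9.89170e+01]), 'force': array([ 0.04 , -0.252, -0.222]), 'opening': np.float64(0.046)}
```

View pics/c5.png

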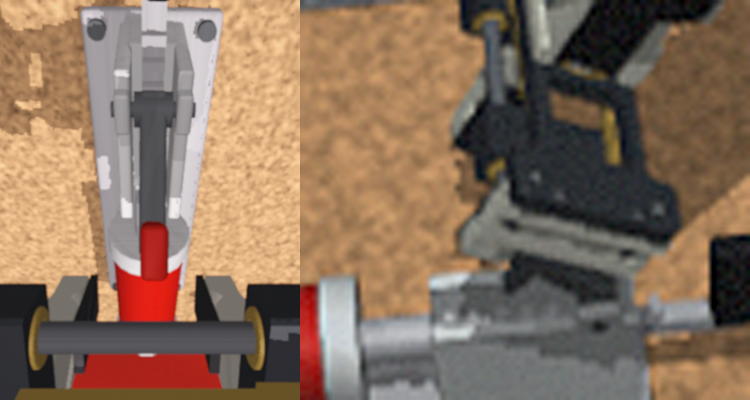

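Wrist force is zero, and the pawl with its red tab stands up alone (left half, (152,250)). Now I open fully, back out along the fingers and level the tool.

carry_out --pt "0 0 0 0 0 0 0" --pt "0 0 0 0 0 0 0" --pt "0 0 0 -10 -1 25 0" --pt "0 0 0 -20 -3 50 0" --pt "0 0 0 -30 -4 75 0" --pt "0 0 0 -40 -6 100 0" --pt "-1.2 7.9 0 -50 -7 120 0" --pt "-2.3 15.8 0 -60 -8 130 0" --pt "-3.5 23.7 0 -70 -10 140 0" --pt "-4.6 31.7 0 -80 -12 140 0" --pt "-4.6 31.7 0 -80 -12 140 0" --pt "-4.6 31.7 0 -80 -12 140 0" --pt "-4.6 31.7 0 -80 -12 140 0"

```text
clock: 10.25
tool_pos: [0.5577, 0.2059, 0.3049]
orientation: [-177.1, -0.5, 98.8]
force: [0.3, 0.9, 0.9]
opening: 0.0874
```

Run:
```python
from h import *
o=ctrl.get_obs()
print({k:np.round(o[k],3) for k in("clock","joint_pos","tool_pos","orientation","force","opening")})
s=ctrl.snapshot("wrist"); s2=ctrl.snapshot("side")["pixels"]
a=s["pixels"][0:400,180:480]; b=cv2.resize(s2[250:330,250:350],(500,400),interpolation=cv2.INTER_CUBIC)
cv2.imwrite("pics/c6.png",np.hstack([a,b]))
for d in ctrl.search_frame(s,"red_rod_grip")[:1]: print(d["centre"],d["confidence"])
m=ctrl.outline_of(s,"red_rod_grip")
if m:
    y,x=np.nonzero(m[0]["pixels"]); print(x.min(),x.max(),y.min(),y.max()); print(at_z(s,(x.mean(),y.mean()),.1,o),at_z(s,(x.mean(),y.min()),.117,o))
```

```text
{'clock': np.float64(10.25), 'joint_pos': array([  37.852,   12.503,    0.342,   -1.86 ,  -80.181, -118.676]), 'tool_pos': array([0.558, 0.206, 0.305]), 'orientation': array([-177.067,   -0.469,   98.81 ]), 'force': array([0.284, 0.855, 0.924]), 'opening': np.float64(0.087)}
[0.5266, 0.2068, 0.0965] 0.8
322 335 153 224
[0.5324583  0.20576876 0.1       ] [0.4993459  0.20037256 0.117     ]
```

View pics/c6.png

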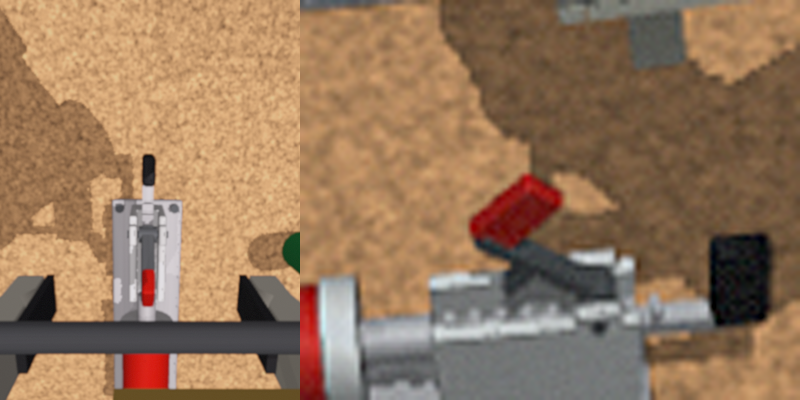

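The pawl stands well up (tab at (515,210) in the right half) and the grip is still fully in at (740,275). Now I go down onto the grip and pinch it.

carry_out --pt "0 -2.9 -0.45 -44.3 -2.6 -30 0" --pt "0 -2.9 -0.45 -44.3 -2.6 -80 0" --pt "0 -2.9 -0.45 -44.3 -2.6 -130 0" --pt "0 -2.9 -0.45 -44.3 -2.6 -170 0" --pt "0 -2.9 -0.45 -44.3 -2.6 -200 0" --pt "0 -2.9 -0.45 -44.3 -2.6 -216 0" --pt "0 -2.9 -0.45 -44.3 -2.6 -223 0" --pt "0 -2.9 -0.45 -44.3 -2.6 -223 0" --pt "0 -2.9 -0.45 -44.3 -2.6 -223 0.5" --pt "0 -2.9 -0.45 -44.3 -2.6 -223 1" --pt "0 -2.9 -0.45 -44.3 -2.6 -223 1" --pt "0 -2.9 -0.45 -44.3 -2.6 -223 1" --pt "0 -2.9 -0.45 -44.3 -2.6 -223 1" --pt "0 -2.9 -0.45 -44.3 -2.6 -223 1" --pt "0 -2.9 -0.45 -44.3 -2.6 -223 1" --pt "0 -2.9 -0.45 -44.3 -2.6 -223 1"

```text
clock: 12.45
tool_pos: [0.5139, 0.203, 0.0815]
orientation: [-179.8, 0.0, 98.4]
force: [4.1, -9.6, -0.4]
opening: 0.0136
```

Opening is 13.6 mm, so the grip is held. Drawing it out.

carry_out --pt "0 0 0 -5 -0.7 0 1" --pt "0 0 0 -13 -1.9 0 1" --pt "0 0 0 -22 -3.2 0 1" --pt "0 0 0 -31 -4.5 0 1" --pt "0 0 0 -40 -5.9 0 1" --pt "0 0 0 -49 -7.2 0 1" --pt "0 0 0 -58 -8.5 0 1" --pt "0 0 0 -67 -9.8 0 1" --pt "0 0 0 -76 -11.2 0 1" --pt "0 0 0 -85 -12.5 0 1" --pt "0 0 0 -92 -13.5 0 1" --pt "0 0 0 -97 -14.2 0 1" --pt "0 0 0 -100 -14.7 0 1" --pt "0 0 0 -100 -14.7 0 1" --pt "0 0 0 -100 -14.7 0 1"

```text
clock: 14.32
tool_pos: [0.4149, 0.1887, 0.0815]
orientation: [-179.9, -0.0, 98.4]
force: [10.2, -5.5, -6.6]
opening: 0.0138
```

Run:
```python
from h import *
o=ctrl.get_obs()
print({k:np.round(o[k],3) for k in("clock","joint_pos","tool_pos","orientation","force","opening")})
s2=ctrl.snapshot("side")["pixels"]
cv2.imwrite("pics/c7.png",cv2.resize(s2[230:350,230:390],None,fx=5,fy=5,interpolation=cv2.INTER_CUBIC))
```

```text
{'clock': np.float64(14.325), 'joint_pos': array([ 4.92830e+01,  8.81900e+00, -3.71850e+01, -8.40000e-02,
       -4.40550e+01, -1.30853e+02]), 'tool_pos': array([0.415, 0.189, 0.082]), 'orientation': array([-1.79917e+02, -6.00000e-03,  9.83690e+01]), 'force': array([10.222, -5.51 , -6.649]), 'opening': np.float64(0.014)}
```

View pics/c7.png

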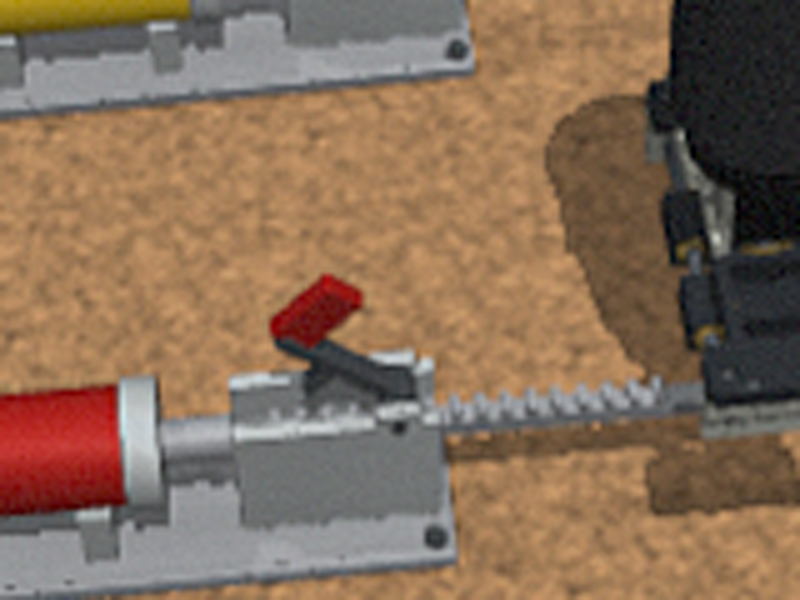

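The rod is drawn out with its teeth showing from (440,410) to (660,390), and the pawl is still up at (320,310). Now I release and rise straight up.

carry_out --pt "0 0 0 0 0 0 0.7" --pt "0 0 0 0 0 0 0.3" --pt "0 0 0 0 0 0 0" --pt "0 0 0 0 0 0 0" --pt "0 0 0 0 0 0 0" --pt "0 0 0 0 0 0 0" --pt "0 0 0 0 0 15 0" --pt "0 0 0 0 0 40 0" --pt "0 0 0 0 0 75 0" --pt "0 0 0 0 0 110 0" --pt "0 0 0 0 0 150 0" --pt "0 0 0 0 0 170 0" --pt "0 0 0 0 0 170 0" --pt "0 0 0 0 0 170 0" --pt "0 0 0 0 0 170 0"

```text
clock: 16.25
tool_pos: [0.4136, 0.1885, 0.2505]
orientation: [-179.8, 0.0, 98.3]
force: [0.2, -0.4, -0.3]
opening: 0.0879
```

Run:
```python
from h import *
o=ctrl.get_obs()
print({k:np.round(o[k],3) for k in("clock","tool_pos","orientation","force","opening")})
s=ctrl.snapshot("wrist");s2=ctrl.snapshot("side")
cv2.imwrite("pics/c8.png",np.hstack([s["pixels"][0:400,200:460],cv2.resize(s2["pixels"][250:350,240:375],(540,400),interpolation=cv2.INTER_CUBIC)]))
im=s["pixels"]; m=(im.max(2)<60)[:270,300:360]; y,x=np.nonzero(m); print(x.min()+300,x.max()+300,y.min(),y.max())
for l in("red_rod_grip",):
    for d in ctrl.search_frame(s,l)[:1]: print(l,d["centre"],d["confidence"])
    for d in ctrl.outline_of(s2,l)[:1]: print(np.nonzero(d["pixels"])[1].max())
for l in ("jar","refill","yellow_rod"):
    for d in ctrl.search_frame(s2,l)[:1]: print(l,d["centre"])
```

```text
{'clock': np.float64(16.25), 'tool_pos': array([0.414, 0.188, 0.251]), 'orientation': array([-1.79755e+02,  2.20000e-02,  9.83420e+01]), 'force': array([ 0.223, -0.406, -0.267]), 'opening': np.float64(0.088)}
320 332 195 237
red_rod_grip [0.4592, 0.1966, 0.0736] 0.79
385
jar [0.471, -0.4111, 0.0518]
refill [0.5954, 0.4439, 0.0964]
yellow_rod [0.4832, -0.1332, 0.0756]
```

View pics/c8.png

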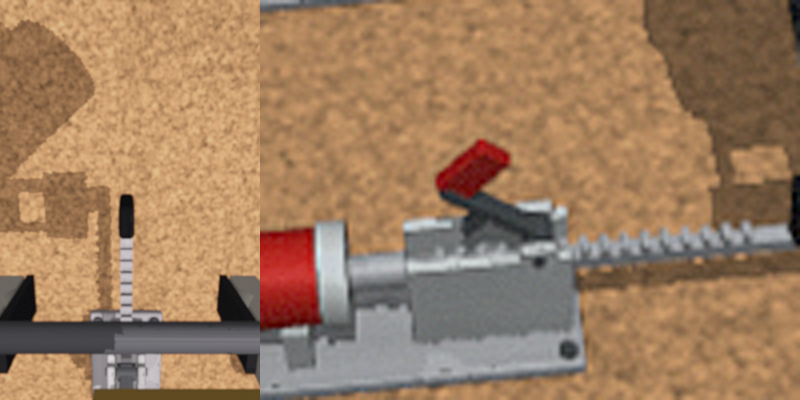

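Run:
```python
from h import *
o=ctrl.get_obs(); s=ctrl.snapshot("wrist")
p=at_z(s,(326,195),.117,o); print(p,"drawn",np.linalg.norm(p[:2]-[.4986,.2014]))
if np.linalg.norm(p[:2]-[.4986,.2014])>.09: print(ctrl.close_job())
```

```text
[0.39422727 0.18591914 0.117     ] drawn 0.10551456753453294
the job is handed in; nothing more can be done
None
```

I lifted the red pawl by its tab and left it standing up. I then drew the toothed rod out by its black grip to about the 100 mm stop, let go and handed the job in at about 16 s. No verdict was reported.

**Checks at the end:**
- **Rod:** the wrist picture put the grip about 105 mm out, within measuring error of the stop. The tool itself travelled about 100 mm while gripping.
- **Pawl:** in the last side view it still stands well up. I judged this from the picture and did not measure the angle. I put it at about 0.6 rad or more, from the picture and the tool's path.
- **Robot:** the gripper is open and clear above the rod, with wrist force about zero.
- **Yellow rod, jar and refill:** all are within about 5 mm of where they were first seen. I did not re-measure the yellow pawl, but the arm never went down near that press.

**What did not go to plan:** joint 6 reached its range limit while I was lifting the pawl. The tool ended about 17 mm above the commanded point, with about 30 N at the wrist. The tab slid a little in the jaws, but the pawl stayed up when I let go.

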